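# Let the large tin out of the worktop tin rack

## Robot

A 6-joint arm with a two-finger parallel gripper is mounted at the origin on a cart in front of the work surface, level with it; the furniture and walls round the work are solid. World frame = base frame: x ahead of the robot, y to its left, z up, the work surface at z = 0. Lengths are in m, angles in degrees, forces in N, time in s.
With the tool pointing down it reaches from about 0.25 to 0.725 m from the base axis. Payload 9.7 kg.
Tool frame: the origin (TCP) lies midway between the tips of the shut fingers; the grasp point (between the pads) lies 19 mm behind it (bot.hold_point_z is the distance from the TCP to the grasp point, in m); z points along the fingers, y is the line along which they close (so a half turn about z gives the same grasp; the last joint's range is limited). The gripper opens to 85 mm and grips with 20 to 120 N. Pads are 22 mm wide; open, the fingers measure 114 mm over their backs; the gripper's body (76 mm by 85 mm) begins 54 mm behind the grasp point. The pads swing forward as they close: fully open they stand 13 mm farther back than shut.
Start: joints at [-67.953, 4.979, 10.078, 95.1, 0, 90], TCP at [0.206, -0.51, 0.231] pointing down, gripper open.
Joint ranges: [-179.16, 179.16], [-48.56, 103.87], [-65.8, 70.77], [-126.05, 130.52], [-82.76, 87.17], [-180, 180]. Speed limits (degrees/s): [127.2, 127.2, 147.25, 180, 180, 180].

## Interface

Orientations are given as [roll, pitch, yaw] about the fixed x, y, z axes, in that order (R = Rz(yaw) Ry(pitch) Rx(roll)).
In Python, from workcell import bot gives the robot as it stands.
- The arm moves only by the tool play_rows, never from a script. Its argument "steps" is a list that holds one entry, the list of rows, each a list of 4 numbers: the shift along the tool's x, y, z in m, then the turn about the tool's z in rad. In form: [[[tx, ty, tz, yaw], ...]]. A call has exactly 5 rows; each row shifts and turns the commanded pose from where the row before left it, along the tool's axes as they then stand; what a row does not reach is not made up. A row lasts 1/12 s, in which the tool goes at most 41.7 mm and 7.16 degrees, less where a joint would pass 70% of its speed; a pose out of reach is approached as far as the arm can. A call is refused whole if a number of a shift passes 0.0417 or a number of a turn 0.125, either way. A call with a gripper value outside its range is refused whole. "gripper" is the finger opening in m, from 0 to 0.0854, set as the call begins (left out, the last holds). The fingers move at their own pace and stop on an object; "squeeze" is the grip in N (left out, the last holds). Time passes only in rows, so rows that do not move let the fingers close, or fill a call up. It gives the time, the measured TCP pose, the force, the opening and the grip force at its end, in the units of the state.
- bot.get_obs(): the state, without advancing time (a new reading comes with each control period).
- bot.camera(name): name is "scene" or "top"; returns a dict with "img" (384x512x3 uint8, blue, green, red), "vfov" (degrees; the focal length in pixels is half the picture's height over the tangent of half this angle, whatever the lens; pixels are square), "cx", "cy" (the principal point, pixels), "xyz" and "attitude" of the camera in the world. Camera axes: x right, y down, z forward; pixel columns grow to the right and rows downward; lengths in m; the calibration is good to about 2 mm. A picture is of the moment at which its call begins. There is no depth.
- bot.job_done(): hands the job in; it is judged then, once.
The state is a dict: "time": time; "q": joint angles; "qd": joint speeds; "joint_efforts": joint torques, N m; "ee_pos": TCP position; "tcp_rot": TCP orientation; "wrist_force": force on the tool from outside, world axes, zero at the start; "torque": the same for the moment, N m; "opening": finger opening in m; "grasp_force": force on a finger pad.
Only numpy, scipy, OpenCV 4.12 (cv2) and the standard library are available. Lean on these libraries where they do the work, as an engineer would, in place of code of your own. Each camera call takes 0.05 s, during which the arm holds its last target. There are 200 camera calls.

## Task

Let the large tin roll down into the front tray of the wooden tin rack, and leave the small tin waiting in its lane. First clear the two-part folding bar from across the lanes: fold its outer half right back over its inner half, and only then swing the folded pair fully aside against the side of the rack. Then tilt the spring-centred stick towards the side where the large tin waits, hold it right over for about a second until the tin has rolled down, and let it spring back upright; do not disturb the two bottles and the cup that stand close by.

Things in the scene. Friction and masses are not known exactly. Their poses are not given: they have to be found in the camera images.
- rack: wooden tin rack, fixed, 275 mm long (x), 130 wide (y), 66 high (back board 86). Origin: centre of its underside; x axis to its back (away from the robot at yaw 0), y to its left, z up. Two lanes, centred at y = +36 and -36 mm, 48 wide, slope down to the front (-x). A tin waits in each, its centre near x = +74, against a steel stop at x = +50 that stands 10 mm out of the lane floor
- front_tray (a point): middle of the front tray, where the lanes end: at (-34, 0, 72) mm in the rack's frame. A tin that has rolled down rests with its centre at about this x and height, 36 mm to the left or right of it. Tops of tins: 134 mm above the worktop where they wait, 116 in the tray
- stick_side (a joint): sideways tilt of the stick (rad), sprung to 0, range -0.45 to 0.45: positive to the rack's left (+y), negative to its right. It turns about a line along the rack's x axis, 20 mm above the worktop at y = 0. Spring 1.5 N m/rad: about 4 N at the grip when right over. Tilting it to one side lowers the stop of the lane on that side; the tin is freed from about 0.3 on
- stick_fore (a joint): fore-and-aft tilt of the stick (rad), sprung to 0 with the same spring, range -0.45 to 0.45: positive leans to the rack's back. It has no effect on the stops
- stick_grip (a point): middle of the stick's black grip (24 mm thick, 75 mm long, from about 126 to 201 mm above the worktop), 148 mm from the tilt centre, which lies at (-105, 0, 20) mm in the rack's frame
- bar_inner (a joint): angle of the folding bar's inner half (rad), 0 = straight across the lanes to the rack's right (-y), grows clockwise seen from above to 1.57 = pointing to the rack's front, along its left side, clear of the lanes. Starts between 0 and 0.2; stays where it is left (friction 0.20 N m)
- bar_outer (a joint): angle of the bar's outer half against the inner half (rad), 0 = in line with it, grows clockwise seen from above (its end passes in front, over the tray) to 3.14 = folded right back on top of the inner half. Starts between 0 and 0.7; stays where it is left (friction 0.03 N m)
- bracket_pivot (a point): vertical hinge line of the inner half on a bracket at the rack's left side, at (18, 76) mm in the rack's frame; the point is 150 mm above the worktop, level with the two post points
- inner_post (a point): round upright post with a free-turning steel sleeve, 14 mm thick (17 mm cap), on the hinge between the two halves, 76 mm from bracket_pivot; the point lies on its axis at 150 mm above the worktop, its top is at 172 mm. The two flat bars lie at 73 to 98 mm
- outer_post (a point): equal upright post, its sleeve free-turning too, at the free end of the outer half, 68 mm from inner_post; the point lies on its axis at 150 mm above the worktop, top at 172 mm
- large_tin_mid (a point): centre of the large tin: printed flat fish tin, 86 mm in diameter, 40 mm thick, 0.16 to 0.33 kg, standing on its rim like a wheel in the left or right lane (its z axis is its axle)
- small_tin_mid (a point): centre of the small tin: plain ribbed steel tin, 62 mm in diameter, 40 mm thick, on its rim in the other lane
- soy_bottle: tall green glass bottle, 59 mm in diameter, 240 high, standing beside the rack; origin at the centre of its underside
- orange_cleaner: orange plastic bottle, 69 mm in diameter, 224 high, standing on the rack's other side; origin at the centre of its underside
- black_cup: black cup, 60 mm in diameter, 58 high, in front of the rack; origin at the centre of its underside

How it is judged (in metres and radians):
On the way, in this order (a step that is already met when the one before it is completed fails the run):
1. the outer half of the bar is folded back on the inner half (over 2.8 rad), while the inner half is still across the lanes (under 0.6 rad) (value of joint bar_outer above 2.8 rad and value of joint bar_inner below 0.6 rad), for 0.1 s.
2. the folded pair is swung aside (inner half over 1.42 rad, outer still over 2.8 rad) (value of joint bar_outer above 2.8 rad and value of joint bar_inner above 1.42 rad), for 0.2 s.
3. the stick is held tilted over 0.3 rad towards the large tin's side for 0.5 s (((value of joint stick_side above 0.3 rad and y of large_tin_mid in the frame of rack above 0 m) or (value of joint stick_side below -0.3 rad and y of large_tin_mid in the frame of rack below 0 m))), for 0.5 s.
At the end, for the whole second after the job is handed in: Large tin at rest in its lane of the front tray (centre 15 to 60 mm in front of the rack's middle), small tin still behind its stop, bar folded (outer over 2.8 rad) and swung aside (inner over 1.42 rad), stick upright again (within 0.08 rad both ways) (all of step 2 and x of large_tin_mid in the frame of rack between -0.06 and -0.015 m and z of large_tin_mid in the frame of rack below 0.1 m and y of large_tin_mid in the frame of rack between -0.06 and 0.06 m and x of small_tin_mid in the frame of rack above 0.06 m and value of joint stick_side between -0.08 and 0.08 rad and value of joint stick_fore between -0.08 and 0.08 rad and linear speed of large_tin below 0.03 m/s); the robot touches nothing.
It fails at once if the small tin is let out of its waiting place (x of small_tin_mid in the frame of rack below 0.055 m).
It fails at once if the tall green bottle is pushed more than 30 mm or tipped over (distance of soy_bottle from where it was at the start of the episode above 0.03 m or angle between soy_bottle's own z axis and vertical above 0.5 rad).
It fails at once if the orange bottle is pushed more than 30 mm or tipped over (distance of orange_cleaner from where it was at the start of the episode above 0.03 m or angle between orange_cleaner's own z axis and vertical above 0.5 rad).
It fails at once if the black cup is pushed more than 30 mm or tipped over (distance of black_cup from where it was at the start of the episode above 0.03 m or angle between black_cup's own z axis and vertical above 0.5 rad).
It also fails if it takes over 64 s, if anything falls off the work surface, if the arm or the gripper's body presses on something with over 40 N, if the wrist force passes 120 N, or if a joint passes its speed limit or range.

## Working session

There is one attempt and no reset: what is moved stays moved. The work goes in short steps, Python scripts to look and compute and a tool call to move; the robot and the scene stay as the last step left them, time stands still between calls to the robot, and variables do not carry over. Pictures are saved under pics/ and viewed, at most 10 in all, crops included, and the job is handed in when it is done.

Besides the shell and the picture viewer there is one more tool, called after ">>>" as name(argument=value, ...) on one line, values as JSON. play_rows: Moves the arm, as the interface text tells. Its arguments: {"type":"object","properties":{"steps":{"type":"array","items":{"type":"array","items":{"type":"array","items":{"type":"number"}}}},"gripper":{"type":"number"},"squeeze":{"type":"number"}},"required":["steps"]}

```bash
mkdir -p pics; ls
python3 - <<'E'
from workcell import bot
import cv2
print(bot.get_obs(), bot.hold_point_z)
for n in("scene","top"):
    c=bot.camera(n); cv2.imwrite(f"pics/{n}0.png",cv2.resize(c["img"],(796,597),interpolation=cv2.INTER_CUBIC)); cv2.imwrite(f"pics/{n}_raw.png",c["img"])
    print(n,{k:v for k,v in c.items() if k!="img"})
E
```

```text
pics
{'time': 0.0, 'q': array([-6.79527964e+01,  5.01195065e+00,  1.00300057e+01,  9.50990817e+01,
        2.04255729e-03,  9.00021173e+01]), 'qd': array([-0.07528866,  0.12273657,  0.02949536,  0.07583929, -0.00194537,
       -0.03169322]), 'joint_efforts': array([-5.63962549e-04, -5.20389032e+01,  4.64800966e+01,  1.61484873e-02,
       -6.43950693e-05, -1.05104218e-05]), 'ee_pos': array([ 0.20636858, -0.50954399,  0.23053507]), 'tcp_rot': array([-1.79918973e+02, -2.03956107e-03,  2.20450834e+01]), 'wrist_force': array([-0.24590361,  0.31356163, -0.06089882]), 'torque': array([-0.02705738, -0.01031208, -0.04247643]), 'grasp_force': 0.0, 'opening': 0.08529609324899068} 0.0187
scene {'vfov': 43.334402837036244, 'cx': 254.0362199428375, 'cy': 194.0513636406824, 'xyz': array([ 0.15031632, -0.85288728,  0.63316224]), 'attitude': array([-124.86645381,   -0.21190355,  -28.46048513])}
top {'vfov': 48.42772971043509, 'cx': 258.27387405187693, 'cy': 190.63714548030651, 'xyz': array([ 0.47894078, -0.21154208,  1.05623426]), 'attitude': array([-177.51972252,    0.33147039,  -89.02635616])}
```

View pics/scene0.png

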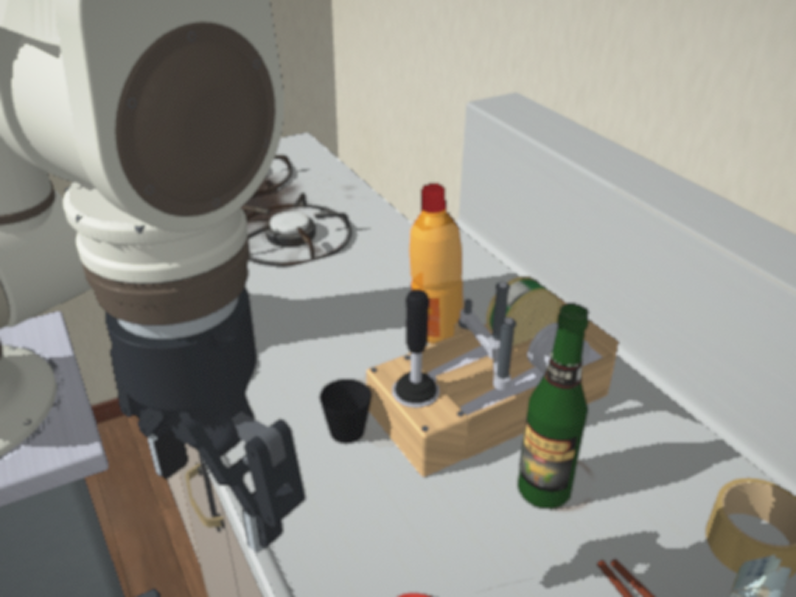

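View pics/top0.png

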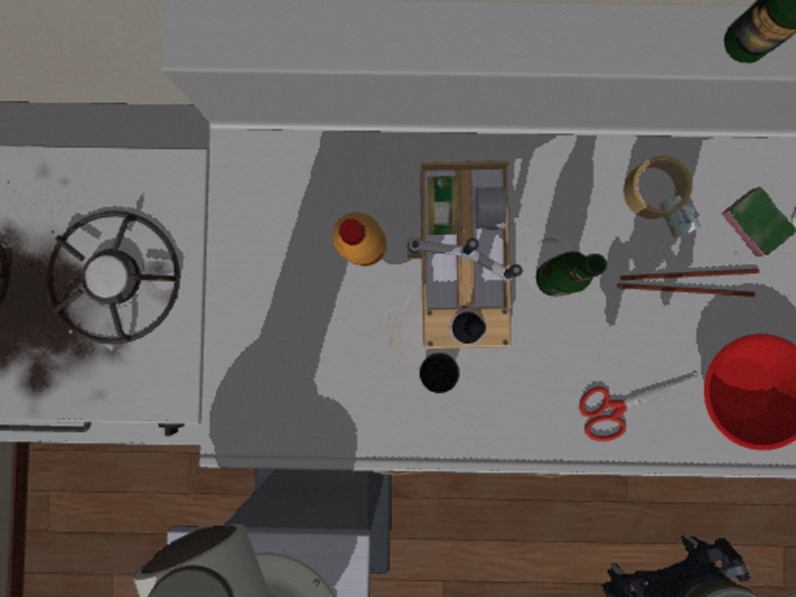

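The scene view shows the rack, with the stick grip at about (416,320). The large green-printed tin is in the far (left) lane. In the top view the rack spans (422–511, 162–347), bracket at (414,245), inner post at (471,246), outer post at (515,270), orange bottle on the left, green bottle on the right and cup at (439,373).

Run:
```python
import cv2,numpy as np
t=cv2.imread("pics/top_raw.png")[95:260,205:395]; s=cv2.imread("pics/scene_raw.png")[110:330,200:400]
r=lambda a,f:cv2.resize(a,None,fx=f,fy=f,interpolation=cv2.INTER_CUBIC)
cv2.imwrite("pics/t1.png",r(t,3.6*1)[:600,:800]) ; cv2.imwrite("pics/s1.png",r(s,2.7)[:600])
```

```text
(no output)
```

View pics/t1.png

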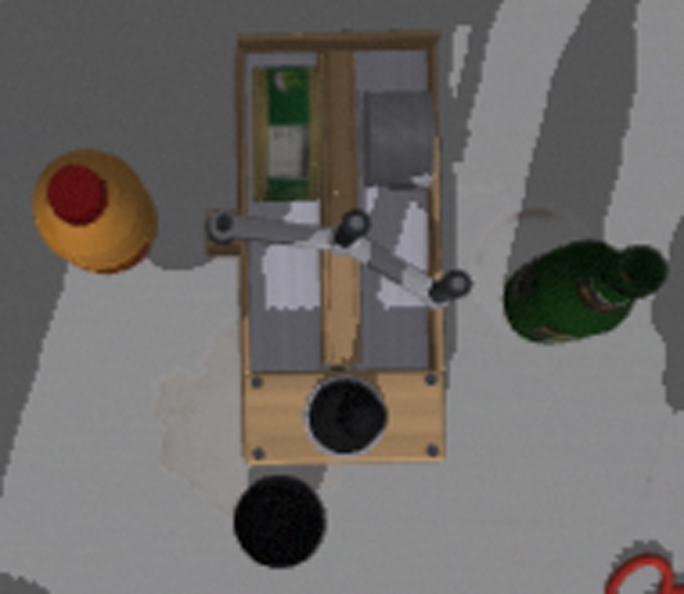

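View pics/s1.png

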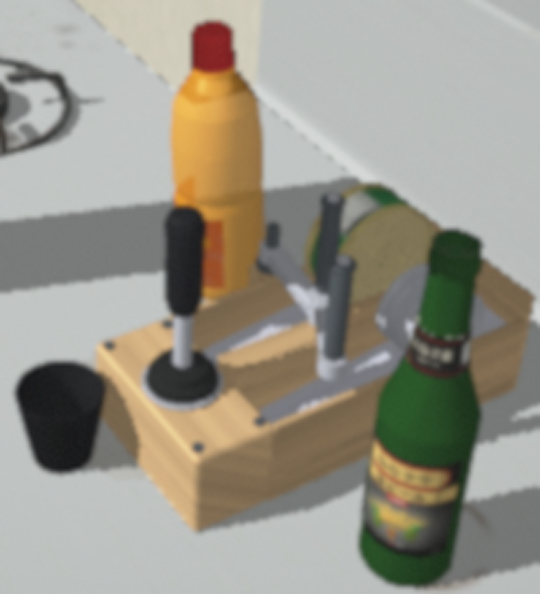

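```bash
cat > h.py <<'E'
import numpy as np, pickle
from scipy.spatial.transform import Rotation as R
from scipy.optimize import least_squares
CAL={"scene":(43.334402837036244,254.0362199428375,194.0513636406824,[0.15031632,-0.85288728,0.63316224],[-124.86645381,-0.21190355,-28.46048513]),
"top":(48.42772971043509,258.27387405187693,190.63714548030651,[0.47894078,-0.21154208,1.05623426],[-177.51972252,0.33147039,-89.02635616])}
def proj(n,P):
    v,cx,cy,t,a=CAL[n]; f=192/np.tan(np.radians(v/2))
    p=R.from_euler('xyz',a,degrees=True).inv().apply(np.asarray(P,float)-t)
    return np.stack([cx+f*p[...,0]/p[...,2],cy+f*p[...,1]/p[...,2]],-1)
def tri(uvt,uvs):
    r=least_squares(lambda P:np.r_[proj("top",P)-uvt,proj("scene",P)-uvs],[.55,-.2,.1])
    return r.x,np.abs(r.fun).max()
def onz(n,uv,z):
    return least_squares(lambda q:proj(n,[*q,z])-uv,[.55,-.2]).x
def T(u,v): return np.array([205+(u-1.3)/3.6,95+(v-1.3)/3.6])
def S(u,v): return np.array([200+(u-.85)/2.7,110+(v-.85)/2.7])
E
python3 - <<'E'
from h import *
for n,a,b in [("inner top",(356,219),(333,198)),("outer top",(458,280),(345,261)),("bracket top",(223,222),(272,226)),("orange cap",(77,192),(213,28)),("soy",(645,267),(457,240)),("cup rim",(280,521),(60,388)),("gripTop",(347,412),(185,212)),("FL",(244,462),(97,345)),("FR",(444,462),(202,460))]:
    p,e=tri(T(*a),S(*b)); print(n,p.round(4),e.round(2))
obs=[("top",T(243,462),(-137.5,65,66)),("top",T(444,462),(-137.5,-65,66)),("top",T(237,35),(137.5,65,86)),("top",T(441,33),(137.5,-65,86)),
("scene",S(97,345),(-137.5,65,66)),("scene",S(202,460),(-137.5,-65,66)),("scene",S(200,530),(-137.5,-65,0)),("scene",S(533,300),(137.5,-65,86))]
def W(q,p): return R.from_euler('z',q[2]).apply(np.array(p)/1e3)+[q[0],q[1],0]
f=lambda q:np.concatenate([proj(n,W(q,p))-uv for n,uv,p in obs])
r=least_squares(f,[.55,-.2,0],loss='soft_l1'); q=r.x
print(q,np.degrees(q[2])); print(f(q).reshape(-1,2).round(1))
for p in [(-105,0,168),(18,76,150),(-34,0,72),(18,76,172)]: print(p,W(q,p).round(4))
print("soy base by",onz("scene",S(412,560),0))
E
```

```text
inner top [ 0.5905 -0.2978  0.1708] 0.73
outer top [ 0.5566 -0.3573  0.171 ] 0.47
bracket top [ 0.5971 -0.2223  0.1005] 0.31
orange cap [ 0.5953 -0.1398  0.2214] 1.51
soy [ 0.5583 -0.4444  0.2406] 0.89
cup rim [ 0.4086 -0.2627  0.0577] 0.38
gripTop [ 0.4811 -0.2933  0.1922] 0.34
FL [ 0.4471 -0.2391  0.0616] 0.06
FR [ 0.4518 -0.3689  0.0649] 0.94
[ 0.58578338 -0.29956393  0.03655396] 2.0943875560070975
[[ 0.5  0.6]
 [ 0.9 -0.5]
 [-0.1 -0.6]
 [-0.1 -1.2]
 [-0.4 -1.5]
 [-1.1  0. ]
 [-1.4  1.8]
 [ 2.1 -2.4]]
(-105, 0, 168) [ 0.4809 -0.3034  0.168 ]
(18, 76, 150) [ 0.601 -0.223  0.15 ]
(-34, 0, 72) [ 0.5518 -0.3008  0.072 ]
(18, 76, 172) [ 0.601 -0.223  0.172]
soy base by [ 0.55864442 -0.45086958]
```

>>> play_rows(steps=[[[0,0,-0.015,0.077],[0,0,-0.015,0.077],[0,0,-0.015,0.077],[0,0,-0.015,0.077],[0,0,-0.015,0.077]]], gripper=0.045, squeeze=20)

```text
time: 0.52
ee_pos: [0.2064, -0.5096, 0.3066]
tcp_rot: [-180.0, 0.0, -0.2]
wrist_force: [0.3, -0.2, -0.4]
opening: 0.0446
grasp_force: 0.0
```

>>> play_rows(steps=[[[0.02,-0.01,0,0],[0.025,-0.01,0,0],[0.025,-0.01,0,0],[0.025,-0.01,0,0],[0.025,-0.01,0,0]]])

```text
time: 0.93
ee_pos: [0.3274, -0.4592, 0.306]
tcp_rot: [-180.0, 0.0, -0.0]
wrist_force: [0.4, 0.1, 0.7]
opening: 0.0452
grasp_force: 0.0
```

>>> play_rows(steps=[[[0.025,-0.01,0,0],[0.025,-0.01,0,0],[0.025,-0.01,0,0],[0.025,-0.01,0,0],[0.025,-0.01,0,0]]])

```text
time: 1.35
ee_pos: [0.4526, -0.4091, 0.3059]
tcp_rot: [-180.0, 0.0, -0.0]
wrist_force: [0.2, -0.7, -0.3]
opening: 0.0449
grasp_force: 0.0
```

>>> play_rows(steps=[[[0.025,-0.01,0,0],[0.025,-0.01,0,0],[0.025,-0.01,0,0],[0.02,-0.01,0,0],[0,0,0,0]]])

```text
time: 1.77
ee_pos: [0.5496, -0.3677, 0.3043]
tcp_rot: [-179.9, 0.1, 0.2]
wrist_force: [-0.6, 0.7, -0.1]
opening: 0.0449
grasp_force: 0.0
```

>>> play_rows(steps=[[[0.007,-0.0105,0.02,0],[0,0,0.02,0],[0,0,0.02,0],[0,0,0.02,0],[0,0,0,0]]])

```text
time: 2.18
ee_pos: [0.552, -0.3588, 0.2216]
tcp_rot: [-179.8, 0.3, -0.0]
wrist_force: [-0.4, 0.2, -1.4]
opening: 0.0452
grasp_force: 0.0
```

Run:
```python
from workcell import bot
import cv2
print(bot.get_obs()["ee_pos"])
a=bot.camera("scene")["img"][60:280,220:400]; b=bot.camera("top")["img"][95:260,205:395]
b=cv2.resize(b,None,fx=4/3,fy=4/3)
im=cv2.hconcat([a,b[:220]]); cv2.imwrite("pics/c2.png",cv2.resize(im,None,fx=1.8,fy=1.8,interpolation=2))
```

```text
[ 0.5519812  -0.35882692  0.22157534]
```

View pics/c2.png

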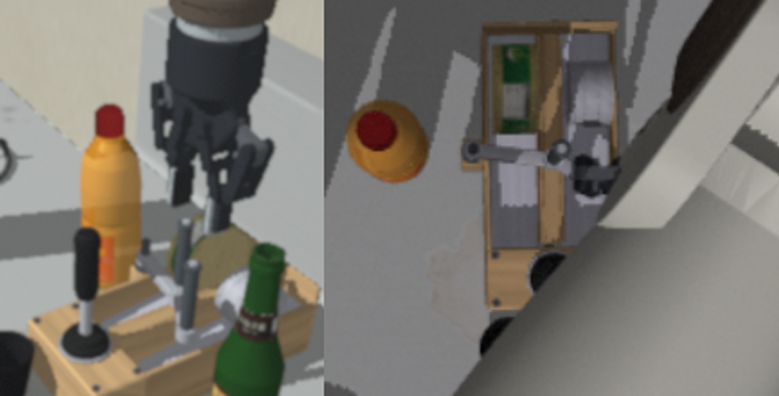

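The view shows the open fingers hanging above the outer post (its top near (192,265)), with everything else undisturbed.

>>> play_rows(steps=[[[0.0045,-0.0015,0.015,0],[0,0,0.02,0],[0,0,0.02,0],[0,0,0.02,0],[0,0,0.005,0]]])

```text
time: 2.7
ee_pos: [0.5575, -0.3579, 0.1448]
tcp_rot: [-179.9, 0.1, -0.0]
wrist_force: [-1.1, -0.4, -0.2]
opening: 0.0451
grasp_force: 0.0
```

>>> play_rows(steps=[[[0,0,0,0],[0,0,0,0],[0,0,0,0],[0,0,0,0],[0,0,0,0]]], gripper=0)

```text
time: 3.12
ee_pos: [0.5587, -0.3582, 0.1483]
tcp_rot: [179.9, -0.1, -0.0]
wrist_force: [1.1, 1.9, 6.6]
opening: 0.0147
grasp_force: 19.6
```

>>> play_rows(steps=[[[0,0,0,0],[0,0,0,0],[0,0,0,0],[0,0,0,0],[0,0,0,0]]])

```text
time: 3.53
ee_pos: [0.5587, -0.3582, 0.1482]
tcp_rot: [179.9, -0.2, -0.0]
wrist_force: [0.3, 0.4, 6.9]
opening: 0.0154
grasp_force: 19.6
```

Run:
```python
import numpy as np
C=np.array([.5905,-.2978]); ph=np.linspace(.495,3.24,31)
P=C+.068*np.c_[-np.sin(ph),-np.cos(ph)]
Q=np.round(P*2000)/2000
for i,d in enumerate(np.diff(Q,axis=0)):
    print([round(d[0],4),round(-d[1],4),0,0],end=",");
    if i%5==4: print(P[i+1].round(4))
```

```text
[np.float64(-0.005), np.float64(-0.003), 0, 0],[np.float64(-0.005), np.float64(-0.0035), 0, 0],[np.float64(-0.005), np.float64(-0.0045), 0, 0],[np.float64(-0.004), np.float64(-0.0045), 0, 0],[np.float64(-0.004), np.float64(-0.005), 0, 0],[ 0.5351 -0.3372]
[np.float64(-0.0035), np.float64(-0.005), 0, 0],[np.float64(-0.0025), np.float64(-0.0055), 0, 0],[np.float64(-0.0025), np.float64(-0.006), 0, 0],[np.float64(-0.002), np.float64(-0.0055), 0, 0],[np.float64(-0.001), np.float64(-0.0065), 0, 0],[ 0.5234 -0.3087]
[np.float64(-0.001), np.float64(-0.006), 0, 0],[np.float64(0.0), np.float64(-0.006), 0, 0],[np.float64(0.0005), np.float64(-0.0065), 0, 0],[np.float64(0.001), np.float64(-0.006), 0, 0],[np.float64(0.0015), np.float64(-0.006), 0, 0],[ 0.5255 -0.2779]
[np.float64(0.002), np.float64(-0.006), 0, 0],[np.float64(0.0025), np.float64(-0.0055), 0, 0],[np.float64(0.0035), np.float64(-0.0055), 0, 0],[np.float64(0.0035), np.float64(-0.005), 0, 0],[np.float64(0.004), np.float64(-0.005), 0, 0],[ 0.5409 -0.2512]
[np.float64(0.0045), np.float64(-0.004), 0, 0],[np.float64(0.0045), np.float64(-0.004), 0, 0],[np.float64(0.0055), np.float64(-0.0035), 0, 0],[np.float64(0.0055), np.float64(-0.003), 0, 0],[np.float64(0.0055), np.float64(-0.0025), 0, 0],[ 0.5666 -0.2341]
[np.float64(0.006), np.float64(-0.002), 0, 0],[np.float64(0.006), np.float64(-0.001), 0, 0],[np.float64(0.0065), np.float64(-0.001), 0, 0],[np.float64(0.006), np.float64(-0.0), 0, 0],[np.float64(0.006), np.float64(-0.0), 0, 0],[ 0.5972 -0.2301]
```

>>> play_rows(steps=[[[-0.005,-0.003,-0.002,0],[-0.005,-0.0035,-0.002,0],[-0.005,-0.0045,0,0],[-0.004,-0.0045,0,0],[-0.004,-0.005,0,0]]])

```text
time: 3.95
ee_pos: [0.5341, -0.3366, 0.1491]
tcp_rot: [-179.9, 0.1, -0.0]
wrist_force: [2.2, 1.0, -14.4]
opening: 0.015
grasp_force: 19.8
```

>>> play_rows(steps=[[[-0.0035,-0.005,0,0],[-0.0025,-0.0055,0,0],[-0.0025,-0.006,0,0],[-0.002,-0.0055,0,0],[-0.001,-0.0065,0,0]]])

```text
time: 4.37
ee_pos: [0.5227, -0.3082, 0.1494]
tcp_rot: [-180.0, 0.1, -0.0]
wrist_force: [-1.4, -1.0, -20.1]
opening: 0.0152
grasp_force: 19.8
```

>>> play_rows(steps=[[[-0.001,-0.006,0.0015,0],[0,-0.006,0.001,0],[0.0005,-0.0065,0,0],[0.001,-0.006,0,0],[0.0015,-0.006,0,0]]])

```text
time: 4.78
ee_pos: [0.5258, -0.2778, 0.1488]
tcp_rot: [180.0, -0.1, -0.0]
wrist_force: [-2.2, 0.9, -5.0]
opening: 0.0152
grasp_force: 20.3
```

>>> play_rows(steps=[[[0.002,-0.006,0,0],[0.0025,-0.0055,0,0],[0.0035,-0.0055,0,0],[0.0035,-0.005,0,0],[0.004,-0.005,0,0]]])

```text
time: 5.2
ee_pos: [0.5418, -0.2508, 0.1485]
tcp_rot: [180.0, -0.1, 0.0]
wrist_force: [-1.6, 0.6, 0.9]
opening: 0.0148
grasp_force: 20.6
```

>>> play_rows(steps=[[[0.0045,-0.004,0,0],[0.0045,-0.004,0,0],[0.0055,-0.0035,0,0],[0.0055,-0.003,0,0],[0.0055,-0.0025,0,0]]])

```text
time: 5.62
ee_pos: [0.5675, -0.2341, 0.1484]
tcp_rot: [180.0, -0.1, -0.0]
wrist_force: [-0.3, 0.4, 4.4]
opening: 0.0152
grasp_force: 20.8
```

>>> play_rows(steps=[[[0.006,-0.002,0,0],[0.006,-0.001,0,0],[0.0065,-0.001,0,0],[0.005,0,0,0],[0,0,0,0]]])

```text
time: 6.03
ee_pos: [0.5917, -0.2302, 0.1483]
tcp_rot: [180.0, -0.1, 0.0]
wrist_force: [0.9, 1.6, 6.6]
opening: 0.015
grasp_force: 20.8
```

Run:
```python
from workcell import bot
import cv2
o=bot.get_obs();print(o["ee_pos"],o["wrist_force"])
a=bot.camera("scene")["img"][60:280,220:400]; b=bot.camera("top")["img"][95:260,205:395]
b=cv2.resize(b,None,fx=4/3,fy=4/3)
im=cv2.hconcat([a,b[:220]]); cv2.imwrite("pics/c3.png",cv2.resize(im,None,fx=1.8,fy=1.8,interpolation=2))
```

```text
[ 0.59172517 -0.23023869  0.14831784] [0.91764862 1.58903252 6.61532261]
```

View pics/c3.png

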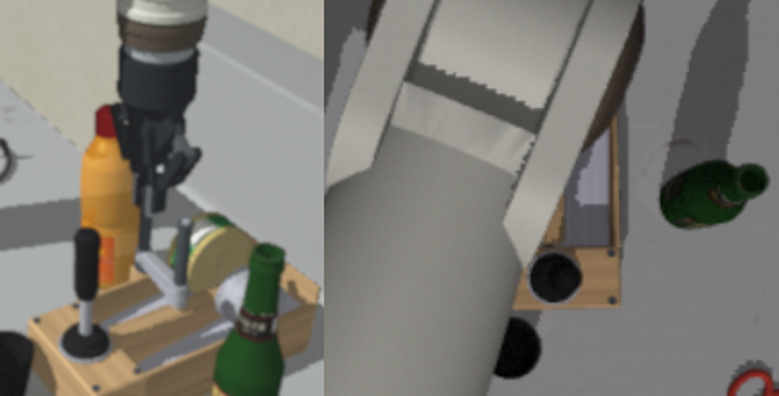

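The scene view shows the outer half folded over the inner half. The inner post top at (184,222) is unmoved, and the bottles are undisturbed.

>>> play_rows(steps=[[[0.002,0,0,0],[0.002,0,0,0],[0,0,0,0],[0,0,0,0],[0,0,0,0]]])

```text
time: 6.55
ee_pos: [0.5951, -0.2303, 0.1483]
tcp_rot: [180.0, -0.1, -0.0]
wrist_force: [0.9, 1.1, 6.0]
opening: 0.0151
grasp_force: 20.8
```

>>> play_rows(steps=[[[0,0,0,0],[0,0,0,0],[0,0,0,0],[0,0,0,0],[0,0,0,0]]], gripper=0.04)

```text
time: 6.97
ee_pos: [0.594, -0.2304, 0.1474]
tcp_rot: [-180.0, 0.0, -0.0]
wrist_force: [0.2, 0.1, 0.4]
opening: 0.0398
grasp_force: 0.0
```

>>> play_rows(steps=[[[0,0,-0.01,0],[0,0,-0.015,0],[0,0,-0.02,0],[0,0,-0.015,0],[0,0,0,0]]])

```text
time: 7.38
ee_pos: [0.5949, -0.2308, 0.2122]
tcp_rot: [179.9, -0.3, -0.0]
wrist_force: [0.2, 0.1, 0.4]
opening: 0.0401
grasp_force: 0.0
```

>>> play_rows(steps=[[[-0.0045,0.017,0,0],[0,0.02,0,0],[0,0.02,0,0],[0,0.01,0,0],[0,0,0,0]]])

```text
time: 7.8
ee_pos: [0.5891, -0.299, 0.207]
tcp_rot: [-180.0, 0.0, -0.1]
wrist_force: [-0.3, 0.4, 0.1]
opening: 0.0403
grasp_force: 0.0
```

>>> play_rows(steps=[[[0,0,0.012,0],[0,0,0.02,0],[0,0,0.02,0],[0,0,0.01,0],[0,0,0,0]]])

```text
time: 8.22
ee_pos: [0.5886, -0.296, 0.143]
tcp_rot: [-179.9, 0.2, 0.0]
wrist_force: [-0.5, -0.2, -0.5]
opening: 0.0398
grasp_force: 0.0
```

>>> play_rows(steps=[[[0,0,0,0],[0,0,0,0],[0,0,0,0],[0,0,0,0],[0,0,0,0]]], gripper=0)

```text
time: 8.63
ee_pos: [0.5899, -0.2979, 0.1471]
tcp_rot: [179.9, -0.1, -0.0]
wrist_force: [-0.9, -2.9, 3.4]
opening: 0.015
grasp_force: 19.6
```

>>> play_rows(steps=[[[0,0,0,0],[0,0,0,0],[0,0,0,0],[0,0,0,0],[0,0,0,0]]])

```text
time: 9.05
ee_pos: [0.5899, -0.2979, 0.1471]
tcp_rot: [179.9, -0.1, -0.0]
wrist_force: [-0.4, -4.2, 6.4]
opening: 0.0149
grasp_force: 19.7
```

Run:
```python
import numpy as np
C=np.array([.601,-.223]); ph=np.linspace(.147,1.53,21)
P=C+.076*np.c_[-np.sin(ph),-np.cos(ph)]
Q=np.round(P*2000)/2000
for i,d in enumerate(np.diff(Q,axis=0)):
    print([float(round(d[0],4)),float(round(-d[1],4)),0,0],end=",");
    if i%5==4: print(P[i+1].round(4))
```

```text
[-0.0055, -0.001, 0, 0],[-0.005, -0.001, 0, 0],[-0.005, -0.0015, 0, 0],[-0.0045, -0.002, 0, 0],[-0.005, -0.0025, 0, 0],[ 0.565 -0.29 ]
[-0.0045, -0.0025, 0, 0],[-0.0045, -0.003, 0, 0],[-0.004, -0.0035, 0, 0],[-0.004, -0.0035, 0, 0],[-0.0035, -0.0035, 0, 0],[ 0.5445 -0.2738]
[-0.0035, -0.004, 0, 0],[-0.003, -0.0045, 0, 0],[-0.003, -0.0045, 0, 0],[-0.002, -0.0045, 0, 0],[-0.0025, -0.005, 0, 0],[ 0.5306 -0.2517]
[-0.0015, -0.005, 0, 0],[-0.0015, -0.005, 0, 0],[-0.0015, -0.005, 0, 0],[-0.0005, -0.005, 0, 0],[-0.0005, -0.0055, 0, 0],[ 0.5251 -0.2261]
```

>>> play_rows(steps=[[[-0.0055,-0.001,0,0],[-0.005,-0.001,0,0],[-0.005,-0.0015,0,0],[-0.0045,-0.002,0,0],[-0.005,-0.0025,0,0]]])

```text
time: 9.47
ee_pos: [0.5649, -0.2903, 0.1471]
tcp_rot: [179.9, -0.1, -0.0]
wrist_force: [0.7, -6.5, 4.8]
opening: 0.0151
grasp_force: 19.8
```

>>> play_rows(steps=[[[-0.0045,-0.0025,0,0],[-0.0045,-0.003,0,0],[-0.004,-0.0035,0,0],[-0.004,-0.0035,0,0],[-0.0035,-0.0035,0,0]]])

```text
time: 9.88
ee_pos: [0.5437, -0.2744, 0.1471]
tcp_rot: [179.8, -0.1, -0.1]
wrist_force: [-2.6, -6.4, 6.2]
opening: 0.0151
grasp_force: 19.8
```

>>> play_rows(steps=[[[-0.0035,-0.004,0,0],[-0.003,-0.0045,0,0],[-0.003,-0.0045,0,0],[-0.002,-0.0045,0,0],[-0.0025,-0.005,0,0]]])

```text
time: 10.3
ee_pos: [0.5291, -0.2518, 0.147]
tcp_rot: [179.9, 0.0, -0.1]
wrist_force: [-6.9, -5.5, 8.8]
opening: 0.0151
grasp_force: 19.8
```

>>> play_rows(steps=[[[-0.0015,-0.005,0,0],[-0.0015,-0.005,0,0],[-0.0015,-0.005,0,0],[-0.0005,-0.005,0,0],[0,-0.005,0,0]]])

```text
time: 10.72
ee_pos: [0.5235, -0.2262, 0.147]
tcp_rot: [179.9, 0.1, -0.1]
wrist_force: [-12.6, -2.9, 10.4]
opening: 0.0151
grasp_force: 19.9
```

>>> play_rows(steps=[[[0,0,0,0],[0,0,0,0],[0,0,0,0],[0,0,0,0],[0,0,0,0]]])

```text
time: 11.13
ee_pos: [0.5234, -0.2256, 0.1469]
tcp_rot: [-180.0, 0.1, -0.0]
wrist_force: [-11.4, 1.0, 11.5]
opening: 0.0151
grasp_force: 19.9
```

>>> play_rows(steps=[[[-0.001,0,0,0],[-0.001,0,0,0],[0,0,0,0],[0,0,0,0],[0,0,0,0]]], gripper=0.04)

```text
time: 11.55
ee_pos: [0.5231, -0.2257, 0.1456]
tcp_rot: [-180.0, 0.0, -0.0]
wrist_force: [0.6, 0.4, -0.7]
opening: 0.0398
grasp_force: 0.0
```

>>> play_rows(steps=[[[0,0,-0.01,0],[0,0,-0.02,0],[0,0,-0.025,0],[0,0,-0.025,0],[0,0,-0.015,0]]])

```text
time: 11.97
ee_pos: [0.5233, -0.2259, 0.2443]
tcp_rot: [179.9, -0.2, -0.0]
wrist_force: [0.5, -0.6, 0.8]
opening: 0.0397
grasp_force: 0.0
```

>>> play_rows(steps=[[[-0.01,0.018,0,0],[-0.015,0.02,0,0],[-0.015,0.02,0,0],[0,0.018,0,0],[0,0,0,0]]], gripper=0.065)

```text
time: 12.38
ee_pos: [0.4823, -0.3043, 0.2414]
tcp_rot: [179.9, -0.0, -0.2]
wrist_force: [-0.2, -0.2, 0.3]
opening: 0.065
grasp_force: 0.0
```

Run:
```python
from workcell import bot
import cv2
o=bot.get_obs();print(o["ee_pos"],o["wrist_force"])
a=bot.camera("scene")["img"][60:280,220:400]; b=bot.camera("top")["img"][95:260,205:395]
b=cv2.resize(b,None,fx=4/3,fy=4/3)
im=cv2.hconcat([a,b[:220]]); cv2.imwrite("pics/c4.png",cv2.resize(im,None,fx=1.8,fy=1.8,interpolation=2))
```

```text
[ 0.48233337 -0.30432073  0.24143408] [-0.2077682  -0.22133101  0.32119303]
```

View pics/c4.png

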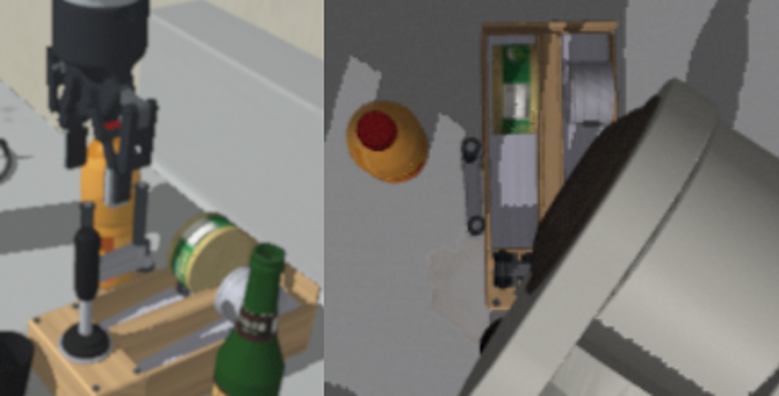

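The top view shows the bar folded and lying along the rack's left side (posts at (471,147) and (476,224)). Both tins are still waiting.

Run:
```python
from h import *
print(proj("scene",[.4809,-.3034,.199]),S(185,207), proj("scene",[.4809,-.3034,.126]),S(183,315))
print(onz("top",T(347,415),.075), onz("scene",S(185,209),.2),onz("scene",S(183,380),.072))
```

```text
[271.00110738 187.86188448] [268.2037037  186.35185185] [269.97310586 223.66886351] [267.46296296 226.35185185]
[ 0.47870969 -0.30398965] [ 0.47728981 -0.30065187] [ 0.47478585 -0.30768863]
```

>>> play_rows(steps=[[[-0.003,-0.002,0.016,0],[0,0,0.02,0],[0,0,0.02,0],[0,0,0.02,0],[0,0,0.01,0]]])

```text
time: 12.9
ee_pos: [0.4797, -0.2985, 0.1526]
tcp_rot: [-179.9, 0.1, 0.1]
wrist_force: [0.3, 1.6, -0.2]
opening: 0.065
grasp_force: 0.0
```

>>> play_rows(steps=[[[0,-0.006,0,0],[0,-0.006,0,0],[0,-0.006,0,0],[0,-0.006,0,0],[0,-0.006,0,0]]])

```text
time: 13.32
ee_pos: [0.4805, -0.2693, 0.1561]
tcp_rot: [179.9, -0.1, 0.0]
wrist_force: [-0.1, -1.2, 0.5]
opening: 0.0648
grasp_force: 0.6
```

>>> play_rows(steps=[[[0,-0.006,0,0],[0,-0.006,0,0],[0,-0.006,0,0],[0,-0.006,0,0],[0,-0.006,0,0]]])

```text
time: 13.73
ee_pos: [0.4799, -0.2394, 0.1546]
tcp_rot: [180.0, 0.0, -0.0]
wrist_force: [-0.5, -2.4, -1.1]
opening: 0.0652
grasp_force: 1.5
```

>>> play_rows(steps=[[[0,-0.006,0,0],[0,-0.006,0,0],[0,-0.006,0,0],[0,-0.006,0,0],[0,0,0,0]]])

```text
time: 14.15
ee_pos: [0.48, -0.215, 0.1549]
tcp_rot: [180.0, -0.0, 0.0]
wrist_force: [-0.4, -4.2, 0.9]
opening: 0.0647
grasp_force: 2.0
```

>>> play_rows(steps=[[[0,0,0,0],[0,0,0,0],[0,0,0,0],[0,0,0,0],[0,0,0,0]]])

```text
time: 14.57
ee_pos: [0.4801, -0.216, 0.155]
tcp_rot: [180.0, -0.0, -0.0]
wrist_force: [-0.0, -3.4, 2.8]
opening: 0.0648
grasp_force: 2.1
```

>>> play_rows(steps=[[[0,0,0,0],[0,0,0,0],[0,0,0,0],[0,0,0,0],[0,0,0,0]]])

```text
time: 14.98
ee_pos: [0.48, -0.2159, 0.1549]
tcp_rot: [180.0, -0.0, -0.0]
wrist_force: [-0.4, -2.1, 3.0]
opening: 0.0653
grasp_force: 2.1
```

Run:
```python
from workcell import bot
import cv2
o=bot.get_obs();print(o["ee_pos"],o["wrist_force"])
a=bot.camera("scene")["img"][60:280,220:400]; b=bot.camera("top")["img"][95:260,205:395]
b=cv2.resize(b,None,fx=4/3,fy=4/3)
im=cv2.hconcat([a,b[:220]]); cv2.imwrite("pics/c5.png",cv2.resize(im,None,fx=1.8,fy=1.8,interpolation=2))
```

```text
[ 0.4800405  -0.21586958  0.15487418] [-0.42078105 -2.13643509  3.04983774]
```

View pics/c5.png

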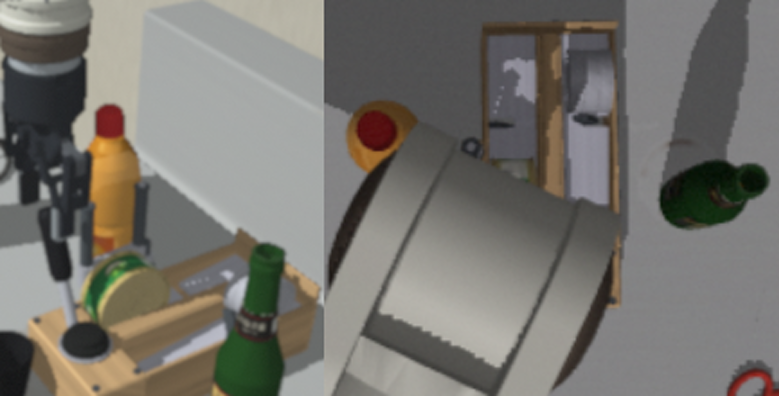

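The large tin has rolled down to the tray at (125,290), and the small tin still waits. I'll hold briefly, then return the stick slowly.

>>> play_rows(steps=[[[0,0,0,0],[0,0,0,0],[0,0.003,0,0],[0,0.005,0,0],[0,0.006,0,0]]])

```text
time: 15.5
ee_pos: [0.48, -0.2301, 0.1548]
tcp_rot: [-180.0, -0.0, 0.0]
wrist_force: [-0.5, -2.3, 3.1]
opening: 0.0649
grasp_force: 1.6
```

>>> play_rows(steps=[[[0,0.006,0,0],[0,0.006,0,0],[0,0.006,0,0],[0,0.006,0,0],[0,0.006,0,0]]])

```text
time: 15.92
ee_pos: [0.4799, -0.2604, 0.1545]
tcp_rot: [-180.0, 0.0, -0.0]
wrist_force: [0.3, -0.5, 0.8]
opening: 0.0651
grasp_force: 0.7
```

>>> play_rows(steps=[[[0,0.006,0,0],[0,0.006,0,0],[0,0.006,0,0],[0,0.006,0,0],[0,0.006,0,0]]])

```text
time: 16.33
ee_pos: [0.4799, -0.2903, 0.1546]
tcp_rot: [-180.0, 0.0, -0.0]
wrist_force: [-0.9, -0.1, -0.3]
opening: 0.0649
grasp_force: 0.0
```

>>> play_rows(steps=[[[0,0.006,0,0],[0,0.006,0,0],[0,0,0,0],[0,0,0,0],[0,0,0,0]]])

```text
time: 16.75
ee_pos: [0.48, -0.3017, 0.1548]
tcp_rot: [-180.0, 0.0, -0.0]
wrist_force: [0.5, 0.2, -0.1]
opening: 0.0648
grasp_force: 0.0
```

>>> play_rows(steps=[[[0,0,-0.015,0],[0,0,-0.025,0],[0,0,-0.025,0],[0,0,-0.025,0],[0,0,-0.025,0]]])

```text
time: 17.17
ee_pos: [0.4799, -0.3014, 0.2711]
tcp_rot: [-180.0, -0.0, 0.0]
wrist_force: [0.6, -0.2, 0.2]
opening: 0.0651
grasp_force: 0.0
```

>>> play_rows(steps=[[[-0.02,0.025,-0.01,0],[-0.025,0.025,0,0],[-0.025,0.025,0,0],[-0.025,0.025,0,0],[-0.025,0.025,0,0]]])

```text
time: 17.58
ee_pos: [0.3589, -0.4274, 0.2801]
tcp_rot: [180.0, -0.0, 0.0]
wrist_force: [1.2, -0.9, 0.8]
opening: 0.0649
grasp_force: 0.0
```

Run:
```python
from workcell import bot
import cv2
o=bot.get_obs();print(o["ee_pos"],o["wrist_force"])
a=bot.camera("scene")["img"][60:280,220:400]; b=bot.camera("top")["img"][95:260,205:395]
b=cv2.resize(b,None,fx=4/3,fy=4/3)
im=cv2.hconcat([a,b[:220]]); cv2.imwrite("pics/c6.png",cv2.resize(im,None,fx=1.8,fy=1.8,interpolation=2))
```

```text
[ 0.3589246  -0.42738656  0.28006278] [ 1.23289217 -0.8862508   0.75960658]
```

View pics/c6.png

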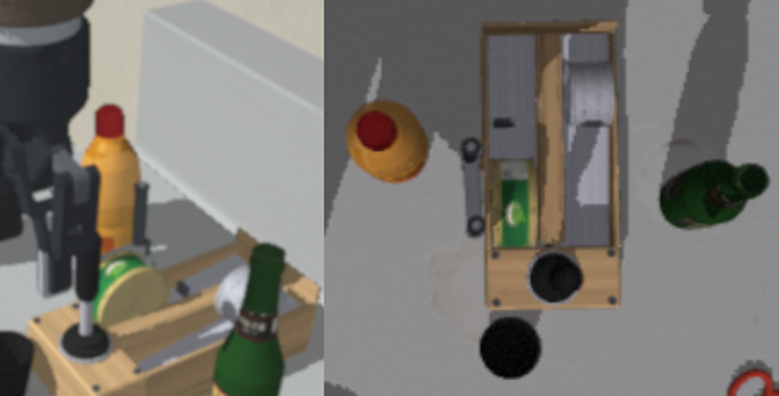

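The large tin sits in the left of the tray at (515,203) and the small tin is still behind its stop. The bar is folded aside, the stick is upright, and the bottles and cup haven't moved. The gripper is clear of everything.

```bash
python3 -c "
from workcell import bot
print(bot.job_done())"
```

```text
the job is handed in; nothing more can be done
None
```

The job is handed in: in the last pictures the large tin rests in the front tray, the small tin is still behind its stop, the bar is folded and swung aside, the stick is upright, and the bottles and cup are where they were (no verdict was returned).

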